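Fetch the solder reel from behind the containers and load it on its stand

TASK

Load the solder reel stand: the reel stands at the back of the consumables tray, hemmed in by the spray can, the pump bottle and the wipes tub, so first stand all three of these aside on the blue-grey bench mat, then take the reel out and seat it on the stand's spindle, all the way down, while they wait there. After that put each of the three back in the tray on the very spot where it stood at the start. Keep everything upright, set things down rather than drop them, and do not disturb the tip-cleaner tin and the coin-cell box that share the tray.

Things in the scene. Friction and masses are not known exactly. Their poses are not given: they have to be found in the camera images.
- tray: Grey consumables tray, fixed: 160 (its x) x 220 (y) mm, rim 22 mm high, floor 4 mm thick. Origin under its centre, +x to the back. Six circled places (58 mm) at x -30/+30, y -60/0/+60 mm. Reel starts at (30, 0); can, bottle and tub, in any order, at (30, 60), (30, -60), (-30, 0); tin and coin-cell box at (-30, +-60), all within 3 mm. Gaps round the reel (about 5 mm) are too narrow for fingers.
- can: Spray can, the tallest container: round, aluminium with a paper label and a full-width white plastic cap, diameter 52 mm up to 106 mm and 50 mm from there to the flat top at 138 mm. 0.2 to 0.4 kg. Stands upright, loose. Origin at the centre of its underside, z up.
- bottle: Pump bottle: square white plastic body 52 x 52 mm with slightly rounded edges, 96 mm high, above it a narrow neck and a round steel pump dish (diameter 49 mm, 107 to 118 mm up, its top). 0.15 to 0.35 kg. Stands upright, loose; its sides are parallel to its x and y axes (within 0.2 rad of the tray's at the start). Origin at the centre of its underside, z up.
- tub: Wipes tub, the widest and lowest container: round, white with a paper label, diameter 57 mm up to 86 mm, with a grey lid of 59 mm diameter from 86 mm to its top at 110 mm. 0.15 to 0.4 kg. Stands upright, loose. Origin at the centre of its underside, z up.
- reel: Solder reel: black plastic reel full of grey solder wire, 50 mm diameter, 46 mm high, with a through bore of 22 mm diameter; 0.15 to 0.35 kg. Stands on its flat side, bore upright, loose. Origin at the centre of its underside, z up.
- mat: Bench mat, the side area: flat blue-grey rubber, 250 (its x) x 160 (its y) mm, 3 mm thick, fixed. Origin under its centre. It lies to the left or the right of the tray, with the reel stand on the other side.
- stand: Solder-reel stand, fixed: grey round base, 100 mm diameter, 11 mm thick; on it a black seat disc (40 mm diameter), top 16 mm above the bench, on which the reel's underside rests; upright steel spindle in the centre, 9 mm diameter, round tip 78.5 mm above the bench. A wire guide runs out along its -x to an eye 88 mm from the spindle, 44 mm high. Origin under the spindle axis, at bench height.
- tin: Bystander, loose: open dark round tip-cleaner tin with brass wool, 48 mm diameter, 30 mm high. In a front corner of the tray. Origin at the centre of its underside.
- cellbox: Bystander, loose: open clear square box of coin cells, 46 x 46 x 26 mm. In the other front corner of the tray. Origin at the centre of its underside.

How it is judged:
By the outcome, as a careful person would: the job done as asked, in the order asked, and still so for the second after the job is handed in, with the robot touching nothing.
It also fails if it takes over 144 s, if anything falls off the work surface, if the arm or the gripper's body presses on something with over 40 N, if the wrist force passes 120 N, or if a joint passes its speed limit or range.

ROBOT

A 6-joint arm with a two-finger parallel gripper is mounted at the origin on the work surface. World frame = base frame: x ahead of the robot, y to its left, z up, the work surface at z = 0. Lengths are in m, angles in rad, forces in N, time in s.
With the tool pointing down it reaches from about 0.275 to 0.725 m from the base axis. Payload 15.9 kg.
Tool frame: the origin (TCP) lies where the fingers leave the gripper's body, on its centre line; the fingertips stand 73 mm ahead of it and the grasp point (between the pads) lies 54 mm ahead of it; z points along the fingers, y is the line along which they close (so a half turn about z gives the same grasp; the last joint's range is limited). The gripper opens to 85 mm and grips with 20 to 120 N. Pads are 22 mm wide; open, the fingers measure 114 mm over their backs; the gripper's body (76 mm by 85 mm) begins 54 mm behind the grasp point. The pads swing forward as they close: fully open they stand 13 mm farther back than shut.
Start: joints at [-1.204, 0.213, -0.034, 1.323, 0, 1.571], TCP at [0.179, -0.467, 0.304] pointing down, gripper open.
Joint ranges: [-2.98, 2.98], [-0.74, 1.72], [-1.14, 1.35], [-2.1, 2.04], [-1.57, 1.44], [-3.14, 3.14]. Speed limits (rad/s): [1.89, 1.89, 2.39, 2.57, 3.14, 3.14].

INTERFACE

Orientations are given as a unit quaternion [w, x, y, z].
In Python, from station import arm, optics gives the robot as it stands. The module is installed in compiled form; this text tells all that it offers. Calls block until the motion is done:
- arm.move_ptp(position, orientation): joint-space move of the TCP to a pose.
- arm.move_l(position, rotation=None, max_speed=0.15, guard=None): straight line of the TCP; rotation=None keeps the orientation; max_speed is the mean speed in m/s. With guard (N) it stops when the force on the tool has changed by that much, and returns True; else False.
- arm.move_joints(angles): joint-space move.
- arm.release() and arm.close(grasp_force=None): open the fingers fully, or close them until they stop; grasp_force is the grip in N (None keeps the last).
- arm.wait(seconds).
- arm.solve_ik(position, orientation): joint angles nearest the present ones, or None.
- arm.get_state(): the state.
- optics.grab_frame(name): name is "scene" or "top" or "wrist"; returns the picture (480x640x3 uint8, red, green, blue); there is no depth.
- optics.camera_model(name): a dict with "vfov" (degrees; the focal length in pixels is half the picture's height over the tangent of half this angle, whatever the lens; pixels are square), "cx", "cy" (the principal point, pixels), "R" (3x3) and "t" (3): a world point X has camera coordinates R X + t. Camera axes: x right, y down, z forward; pixel columns grow to the right and rows downward; lengths in m; the calibration is good to about 2 mm. A picture is of the moment at which its call begins: read the wrist's pose just before it. camera_model takes no time and is no camera call; for the wrist camera it gives the pose at the moment of the call.
A pose or a line that the arm cannot do raises arm.PlanningError and nothing moves.
- arm.job_done(): hands the job in; it is judged then, once.
The state is a dict: "time": time; "joints": joint angles; "joint_velocities": joint speeds; "tau": joint torques, N m; "ee_pos": TCP position; "tcp_rot": TCP orientation; "ft_force": force on the tool from outside, world axes, zero at the start; "ft_torque": the same for the moment, N m; "gripper_width": opening from 0.0 (shut) to 1.0 (fully open); "grasp_force": force on a finger pad.
Only numpy, scipy, OpenCV 4.12 (cv2) and the standard library are available. Lean on these libraries where they do the work, as an engineer would, in place of code of your own. Each camera call takes 0.05 s, during which the arm holds its last target. There are 200 camera calls.

## Working session

There is one attempt and no reset: what is moved stays moved. The work goes in short steps, each a Python script; the robot and the scene stay as the last script left them, time stands still between calls to the robot, and variables do not carry over. Pictures are saved under pics/ and viewed, at most 14 in all, crops included, and the job is handed in when it is done.

```bash
mkdir -p pics; ls; python3 - <<'E'
from station import arm, optics
import cv2
for n in ("scene","top"):
    cv2.imwrite(f"pics/{n}0.png",cv2.cvtColor(optics.grab_frame(n),cv2.COLOR_RGB2BGR))
    m=optics.camera_model(n);print(n,m)
print(optics.camera_model("wrist"));print(arm.get_state())
E
```

```text
pics
scene {'vfov': 55.12534613531023, 'cx': 324.1905073383515, 'cy': 242.74402518347725, 'R': array([[-0.01214829,  0.99981173, -0.01512998],
       [ 0.8441817 ,  0.0021453 , -0.53605285],
       [-0.53591947, -0.01928458, -0.84404883]]), 't': array([ 0.01260054, -0.45499461,  1.09741012])}
top {'vfov': 49.415639985850945, 'cx': 325.1776316593775, 'cy': 242.41656303496327, 'R': array([[-0.00509058, -0.99998533, -0.00184953],
       [-0.99823672,  0.00519105, -0.05913123],
       [ 0.05913996,  0.00154526, -0.9982485 ]]), 't': array([0.02449666, 0.57213063, 0.99627206])}
{'vfov': 61.1729969433872, 'cx': 318.3130676288925, 'cy': 236.21499469066137, 'R': array([[ 3.58644439e-01, -9.33474243e-01, -7.16235755e-05],
       [-8.93034261e-01, -3.43129577e-01,  2.91121799e-01],
       [-2.71779277e-01, -1.04345252e-01, -9.56685995e-01]]), 't': array([-0.49930986, -0.03827545,  0.37858098])}
{'time': 0.1, 'joints': array([-1.20403443e+00,  2.13320624e-01, -3.49520928e-02,  1.32349249e+00,
       -3.47639426e-06,  1.57081056e+00]), 'joint_velocities': array([ 2.45369352e-06, -8.48696268e-04,  2.02628620e-03, -2.49140321e-05,
       -7.34740084e-04,  1.31275561e-03]), 'tau': array([-9.06261630e-04, -6.87249112e+01,  4.87805092e+01,  1.22303676e-02,
       -1.76577478e-04, -3.39756127e-05]), 'ee_pos': array([ 0.17921935, -0.46654618,  0.30347634]), 'tcp_rot': array([-4.75998032e-04,  9.83233964e-01,  1.82347849e-01, -9.00521262e-05]), 'ft_force': array([-0.43659737, -0.73535501, -0.98919024]), 'ft_torque': array([ 0.02569386,  0.01639629, -0.02131424]), 'grasp_force': 0.0, 'gripper_width': 1.0019530802390124}
```

View pics/top0.png

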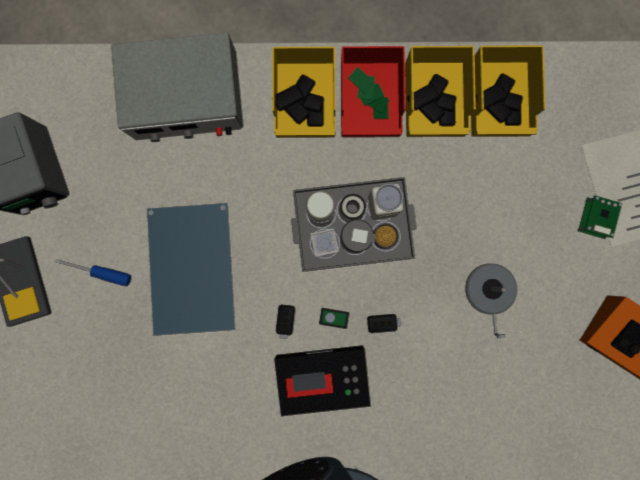

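View pics/scene0.png

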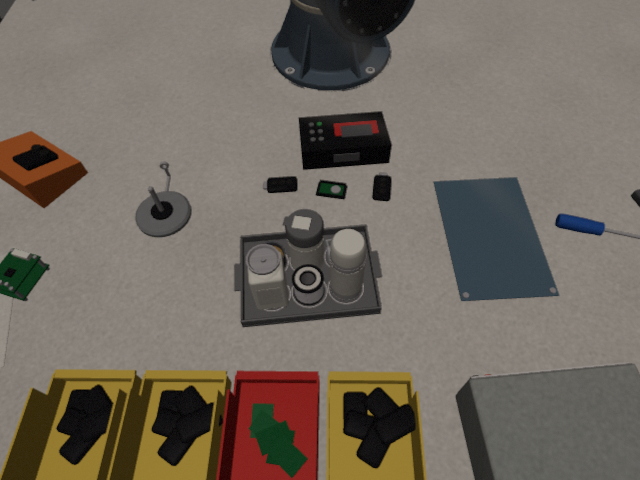

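```bash
cat > h.py <<'E'
from station import arm, optics
import numpy as np, cv2
from scipy.spatial.transform import Rotation as Ro
def quat(a):
    "tool down, closing line (tool y) along world angle a (rad, from +x)"
    y=np.array([np.cos(a),np.sin(a),0]); z=np.array([0,0,-1.]); x=np.cross(y,z)
    q=Ro.from_matrix(np.c_[x,y,z]).as_quat(); return np.r_[q[3],q[:3]]
def ray(m,px,z):
    f=240/np.tan(np.radians(m['vfov']/2)); px=np.atleast_2d(np.asarray(px,float))
    d=np.c_[(px[:,0]-m['cx'])/f,(px[:,1]-m['cy'])/f,np.ones(len(px))]@m['R']
    c=-m['R'].T@m['t']; s=(z-c[2])/d[:,2]; return (c+d*s[:,None])[:,:2]
def proj(m,X):
    f=240/np.tan(np.radians(m['vfov']/2)); p=np.atleast_2d(X)@m['R'].T+m['t']
    return p[:,:2]/p[:,2:]*f+[m['cx'],m['cy']]
def snap(n,name):
    m=optics.camera_model(n); im=cv2.cvtColor(optics.grab_frame(n),cv2.COLOR_RGB2BGR)
    cv2.imwrite(f'pics/{name}.png',im); np.save(f'pics/{name}.npy',m,allow_pickle=True); return im,m
def load(name): return cv2.imread(f'pics/{name}.png'),np.load(f'pics/{name}.npy',allow_pickle=True).item()
E
python3 - <<'E'
from h import *
m=optics.camera_model('top')
for n,p,z in [('tray',[(294,190),(405,180),(413,260),(303,270)],.022),('mat',[(148,208),(227,203),(235,329),(153,335)],.003),
 ('can',[(320,202)],.142),('bottle',[(388,199)],.122),('tub',[(357,236)],.114),('reel',[(352,207)],.05),('stand',[(491,289)],.011),('eye',[(499,335)],.044)]:
    print(n,ray(m,p,z).round(3).tolist(), ray(m,p,z).mean(0).round(3))
im=cv2.imread('pics/top0.png')
# wrist camera offset in tool frame
s=arm.get_state();w=optics.camera_model('wrist');q=s['tcp_rot'];T=Ro.from_quat(np.r_[q[1:],q[0]]).as_matrix()
c=-w['R'].T@w['t'];print('cam in tool',T.T@(c-s['ee_pos']),'axis in tool',T.T@w['R'][2])
for a in (np.pi/2,-np.pi/2): print(arm.solve_ik([.5,0,.4],quat(a)),arm.solve_ik([.45,0,.4],quat(a)))
E
```

```text
tray [[0.674, 0.082], [0.693, -0.134], [0.537, -0.148], [0.519, 0.065]] [ 0.606 -0.034]
mat [[0.643, 0.372], [0.652, 0.215], [0.405, 0.198], [0.394, 0.358]] [0.524 0.286]
can [[0.634, 0.03]] [0.634 0.03 ]
bottle [[0.642, -0.089]] [ 0.642 -0.089]
tub [[0.578, -0.035]] [ 0.578 -0.035]
reel [[0.637, -0.029]] [ 0.637 -0.029]
stand [[0.48, -0.3]] [ 0.48 -0.3 ]
eye [[0.396, -0.303]] [ 0.396 -0.303]
cam in tool [ 0.07362286 -0.00052089 -0.06981363] axis in tool [-2.91118465e-01  8.78086606e-04  9.56686609e-01]
[0.         0.22155221 0.21844624 1.56769036 0.         0.        ] [0.         0.11434636 0.08913982 1.54558979 0.         0.        ]
[ 0.          0.22155221  0.21844624  1.56769036  0.         -3.14159265] [ 0.          0.11434636  0.08913982  1.54558979  0.         -3.14159265]
```

```bash
python3 - <<'E'
from h import *
P=np.pi
for i,(x,y,a) in enumerate([(.60,-.034,P/2),(.618,-.034,P),(.618,-.034,0)]):
    try: arm.move_ptp([x,y,.36],quat(a))
    except arm.PlanningError as e: print(i,e); continue
    arm.wait(.2); snap('wrist',f'w{i}')
arm.move_ptp([.48,-.28,.36],quat(P/2)); arm.wait(.2); snap('wrist','w3')
print(arm.get_state()['time'])
E
python3 -c "
import cv2,numpy as np
a=[cv2.imread(f'pics/w{i}.png') for i in range(4)]
cv2.imwrite('pics/m.png',cv2.resize(np.vstack([np.hstack(a[:2]),np.hstack(a[2:])]),(800,600),interpolation=cv2.INTER_AREA))"
```

```text
9.0917
```

View pics/m.png

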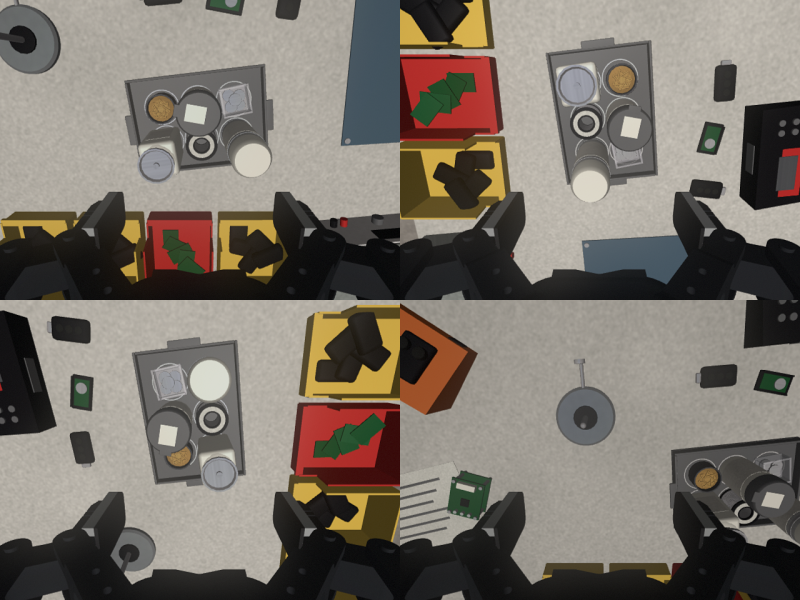

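```bash
cat > meas.py <<'E'
from h import *
def circ(im,m,p,z,r,p2=12):
    "circle near pixel p, world radius r at height z -> world centre, pixel, radius"
    c=ray(m,p,z)[0]; e=proj(m,[[c[0]+r,c[1],z],[c[0]-r,c[1],z],[c[0],c[1]+r,z],[c[0],c[1]-r,z]])
    R=(np.linalg.norm(e[0]-e[1])+np.linalg.norm(e[2]-e[3]))/4
    g=cv2.cvtColor(im,cv2.COLOR_BGR2GRAY); w=int(R*1.7); x0,y0=max(int(p[0])-w,0),max(int(p[1])-w,0)
    roi=cv2.resize(cv2.createCLAHE(4,(2,2)).apply(g[y0:y0+2*w,x0:x0+2*w]),None,fx=3,fy=3,interpolation=cv2.INTER_CUBIC)
    h=cv2.HoughCircles(roi,cv2.HOUGH_GRADIENT_ALT if 0 else cv2.HOUGH_GRADIENT,1,R,param1=120,param2=p2,minRadius=int(R*3*.93),maxRadius=int(R*3*1.07))
    if h is None: return None
    x,y,rr=h[0][0]; px=((x+.5)/3-.5+x0,(y+.5)/3-.5+y0); return ray(m,px,z)[0],px,rr/3/R
E
python3 - <<'E'
from meas import *
V={'can':([(400,256),(304,298),(334,128)],.142,.025),'bottle':([(251,262),(283,136),(350,277)],.122,.0245),
'tub':([(320,181),(368,205),(270,210)],.114,.0295),'reel':([(322,234),(298,197),(338,189)],.05,.025),'bore':([(322,234),(298,197),(338,189)],.05,.011)}
ims=[load(f'w{i}') for i in range(3)]; vis=[i[0].copy() for i in ims]
for n,(ps,z,r) in V.items():
    for i,p in enumerate(ps):
        c=circ(*ims[i],p,z,r)
        if c: print(n,i,c[0].round(4),np.round(c[2],3)); cv2.circle(vis[i],tuple(int(round(v)) for v in c[1]),2,(0,0,255),-1)
# tray floor/rim: grey tray rim corners picked
C={0:[(200,133),(424,104),(435,262)],1:[(234,87),(401,65),(420,287)],2:[(212,85),(379,64),(391,282),(251,295)]}
for i,c in C.items(): print(i,ray(ims[i][1],c,.022).round(4).tolist())
im,m=load('w3'); print('stand',[x for x in (circ(im,m,((585-400)*1.6,(417-300)*1.6),.011,.05),circ(im,m,((585-400)*1.6,(419-300)*1.6),.016,.02))])
c=[v[60:320,170:460] for v in vis]; cv2.imwrite('pics/v.png',cv2.resize(np.hstack(c),(800,240*1),interpolation=cv2.INTER_AREA))
cv2.imwrite('pics/v.png',np.vstack([np.hstack([vis[0][80:330,180:460],vis[1][50:300,200:480]]),np.hstack([vis[2][50:300,190:470],im[60:310,160:440]])]))
E
```

```text
can 0 [0.6196 0.0237] 1.01
can 1 [0.6283 0.0242] 1.054
can 2 [0.6286 0.0296] 0.984
bottle 0 [ 0.6446 -0.0899] 0.959
bottle 1 [ 0.6464 -0.0907] 1.05
bottle 2 [ 0.6437 -0.0888] 0.94
tub 0 [ 0.5756 -0.0355] 0.996
tub 1 [ 0.5791 -0.0396] 0.984
tub 2 [ 0.5773 -0.0361] 0.941
reel 0 [ 0.6364 -0.031 ] 1.011
reel 1 [ 0.6364 -0.0322] 1.023
reel 2 [ 0.637  -0.0305] 0.999
bore 0 [ 0.635 -0.031] 1.039
bore 1 [ 0.6367 -0.0319] 0.994
bore 2 [ 0.6367 -0.0302] 0.983
0 [[0.5438, -0.15], [0.5171, 0.0663], [0.6779, 0.09]]
1 [[0.6969, -0.1316], [0.5403, -0.1508], [0.5064, 0.0736]]
2 [[0.517, 0.0651], [0.6737, 0.0835], [0.6964, -0.136], [0.5434, -0.1515]]
stand [(array([ 0.47722124, -0.30183124]), (np.float32(297.16666), np.float32(185.16666)), np.float64(0.9981189068506934)), (array([ 0.47912443, -0.30263336]), (np.float32(296.16666), np.float32(187.83333)), np.float64(0.9780337068853171))]
```

View pics/v.png

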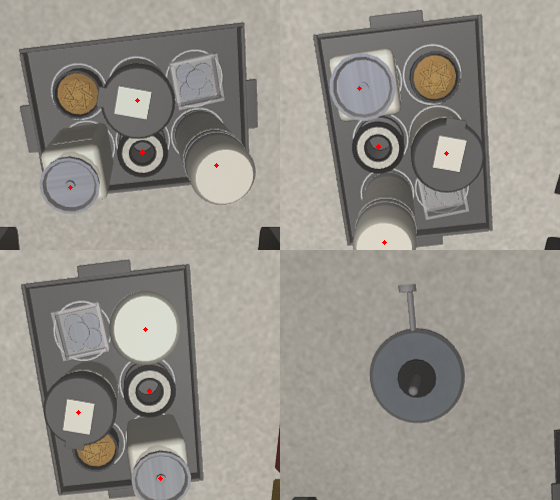

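```bash
python3 - <<'E'
from h import *
for n,x,y,z in [('bottle',.645,-.09,.122),('tub',.578,-.036,.114),('can',.632,.028,.142)]:
    arm.move_ptp([x,y-.074,.30],quat(0)); arm.wait(.15); im,m=snap('wrist','o_'+n); p=proj(m,[[x,y,z]])[0]; print(n,p.round(1))
print(arm.get_state()['time'])
a=[]
for n,x,y,z in [('bottle',.645,-.09,.122),('tub',.578,-.036,.114),('can',.632,.028,.142)]:
    im,m=load('o_'+n);p=proj(m,[[x,y,z]])[0].astype(int);y0=max(p[1]-110,0);a.append(im[y0:y0+220,p[0]-110:p[0]+110])
cv2.imwrite('pics/o.png',np.hstack(a))
E
```

```text
bottle [319.6 112.5]
tub [318.4 112.2]
can [319.8 111.5]
12.1917
```

View pics/o.png

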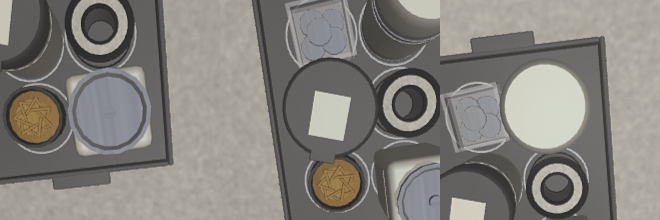

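```bash
python3 - <<'E'
from meas import *
def blob(n,p,lo,R,k=0):
    im,m=load(n); g=cv2.cvtColor(im,cv2.COLOR_BGR2GRAY); M=(g>lo).astype(np.uint8)*255
    d=np.zeros_like(M); cv2.circle(d,(int(p[0]),int(p[1])),R,255,-1); M&=d
    if k: M=cv2.morphologyEx(M,cv2.MORPH_OPEN,np.ones((k,k),np.uint8))
    c=max(cv2.findContours(M,0,1)[0],key=cv2.contourArea); return cv2.convexHull(c)[:,0].astype(float),m
h,m=blob('o_can',(319.8,111.5),170,60); w=ray(m,h,.142).astype(np.float32)
print('can',cv2.fitEllipse(w*1000),cv2.minEnclosingCircle(w*1000))
h,m=blob('o_bottle',(319.6,112.5),100,62,3); print('px',cv2.minAreaRect(h.astype(np.float32)))
w=ray(m,h,.100).astype(np.float32)*1000; print('body',cv2.minAreaRect(w), w.min(0),w.max(0))
im,m=load('o_bottle'); print('dish',circ(im,m,(319.6,112.5),.122,.0245))
im,m=load('o_tub'); print('tub',circ(im,m,(318.4,112.2),.114,.0295)); print('tub2',circ(im,m,(318.4,112.2),.114,.0295,25))
# polar edge: outermost dark->light transition around tub lid
g=cv2.GaussianBlur(cv2.cvtColor(im,cv2.COLOR_BGR2GRAY),(0,0),1); 
c1=cv2.resize(im[60:175,255:385],None,fx=3.4,fy=3.4,interpolation=cv2.INTER_CUBIC)
im,m=load('o_bottle'); c2=cv2.resize(im[55:170,255:360],None,fx=3.4,fy=3.4,interpolation=cv2.INTER_CUBIC)
cv2.imwrite('pics/z.png',np.hstack([c1,c2]))
E
```

```text
can ((628.7405395507812, 29.667264938354492), (42.851566314697266, 42.989295959472656), 135.51881408691406) ((628.7540893554688, 29.62641143798828), 21.54889678955078)
px ((323.56842041015625, 112.64297485351562), (104.49266052246094, 95.25067901611328), 87.61405944824219)
body ((648.09130859375, -91.55223083496094), (61.642372131347656, 63.15763854980469), 0.7522725462913513) [ 617.0779   -123.152504] [679.15216 -60.29832]
dish (array([ 0.64200377, -0.0899969 ]), (np.float32(314.5), np.float32(112.5)), np.float64(1.0429343593467737))
tub (array([ 0.57768152, -0.03294247]), (np.float32(317.83334), np.float32(106.833336)), np.float64(0.950212319880342))
tub2 (array([ 0.57667845, -0.03446964]), (np.float32(316.16666), np.float32(109.5)), np.float64(0.9349185701966546))
```

View pics/z.png

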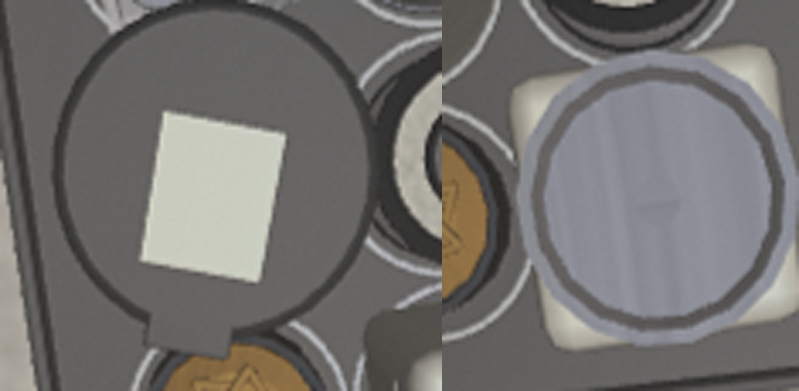

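```bash
python3 - <<'E'
from meas import *
def blob(n,p,lo,R,k):
    im,m=load(n); g=cv2.cvtColor(im,cv2.COLOR_BGR2GRAY); M=(g>lo).astype(np.uint8)*255
    d=np.zeros_like(M); cv2.circle(d,(int(p[0]),int(p[1])),R,255,-1); M&=d
    M=cv2.morphologyEx(M,cv2.MORPH_OPEN,cv2.getStructuringElement(cv2.MORPH_ELLIPSE,(k,k)))
    cs=cv2.findContours(M,0,1)[0]; c=max(cs,key=cv2.contourArea); return cv2.convexHull(c)[:,0].astype(np.float32),m
for lo in (100,120,140,160):
    h,m=blob('o_can',(324,107),lo,56,9); w=ray(m,h,.142).astype(np.float32)*1000; print('can',lo,np.round(cv2.minEnclosingCircle(w)[0],1),cv2.fitEllipse(w)[1],cv2.fitEllipse(w)[0])
for lo in (95,105,115):
    h,m=blob('o_bottle',(321,112),lo,62,9); w=ray(m,h,.096).astype(np.float32)*1000; print('body',lo,cv2.minAreaRect(w))
# dish and tub: radial edge points, circle fit
im,m=load('o_tub'); g=cv2.GaussianBlur(cv2.cvtColor(im,cv2.COLOR_BGR2GRAY),(0,0),.7).astype(np.float32)
c=np.array([319.1,109.7])
for it in range(3):
    t=np.radians([a for a in range(0,360,4) if not 70<a<130]); r=np.arange(42,55,.25)
    X=c[0]+np.cos(t)[:,None]*r; Y=c[1]+np.sin(t)[:,None]*r
    P=cv2.remap(g,X.astype(np.float32),Y.astype(np.float32),cv2.INTER_LINEAR)
    i=P.argmin(1); e=np.c_[X[range(len(t)),i],Y[range(len(t)),i]]; w=ray(m,e,.114)
    ok=np.ones(len(w),bool)
    for _ in range(5):
        A=np.c_[2*w,np.ones(len(w))]; s=np.linalg.lstsq(A[ok],(w**2).sum(1)[ok],rcond=None)[0]; R=np.sqrt(s[2]+s[:2]@s[:2])
        res=np.abs(np.linalg.norm(w-s[:2],axis=1)-R); ok=res<max(.0008,2*np.median(res))
    c=proj(m,[[*s[:2],.114]])[0]
print('tub',s[:2].round(4),R,ok.sum(),len(t),c)
E
```

```text
can 100 [634.6  29. ] (56.951622009277344, 57.219398498535156) (634.5189208984375, 28.924304962158203)
can 120 [629.5  29.1] (45.31791687011719, 45.782073974609375) (629.6315307617188, 29.241758346557617)
can 140 [629.   29.5] (43.363616943359375, 43.984718322753906) (628.9815673828125, 29.58327293395996)
can 160 [628.7  29.6] (43.07503128051758, 43.109004974365234) (628.734619140625, 29.626901626586914)
body 95 ((640.89501953125, -90.13047790527344), (44.686363220214844, 49.23476028442383), 88.22021484375)
body 105 ((644.0261840820312, -90.83348083496094), (42.76271438598633, 43.290855407714844), 0.0018493419047445059)
body 115 ((643.8380126953125, -90.65937805175781), (42.90373611450195, 42.469322204589844), 44.674896240234375)
tub [ 0.5778 -0.0353] 0.02802864891972421 63 75 [317.95768153 110.95996893]
```

```bash
python3 - <<'E'
from meas import *
im,m=load('o_can'); g=cv2.cvtColor(im,cv2.COLOR_BGR2GRAY); print(g[107,270:380]); print(g[50:165,322])
im,m=load('o_bottle'); g=cv2.cvtColor(im,cv2.COLOR_BGR2GRAY); print(g[112,265:380]);print(g[75,265:380])
E
```

```text
[ 99 107 111 139 216 211 208 210 209 209 210 210 210 209 210 210 209 211
 209 211 210 211 209 210 212 212 212 211 210 212 211 211 212 213 212 212
 212 213 212 213 213 213 213 212 212 213 213 212 214 212 212 214 212 212
 213 213 214 212 214 212 212 213 213 212 213 212 213 212 212 213 212 213
 212 213 213 212 213 212 212 213 212 213 213 210 161 141 135 128 120 113
 111 110 111 113 111 112 113 112 112 114 107  70  60  63  88  99  99  98
 127 168]
[ 65  84 109 108 107 109 107 107 108 106 100 100 108 115 120 133 172 213
 211 211 211 210 211 211 211 210 211 211 212 212 213 212 211 212 211 212
 211 211 212 212 211 213 212 213 212 212 213 213 214 212 212 213 213 213
 214 213 212 212 212 212 212 213 213 213 213 212 214 212 213 213 213 213
 213 212 213 212 213 212 213 213 213 212 212 213 213 213 212 213 212 213
 212 211 212 212 213 213 212 213 195 136 134 127 119 109  92  96  96  89
  58  61  59  60  58  55  97]
[118 112  62  69  70  46  46  44  50  81  98 112 141 138 138 136 105  98
  99 105 137 140 138 141 143 141 139 138 139 141 139 140 142 141 142 139
 141 140 142 145 146 144 143 140 136 138 137 138 139 139 139 140 139 139
 139 139 139 139 139 139 143 143 143 144 145 146 145 145 143 143 142 142
 142 142 142 141 138 138 138 138 137 139 138 142 145 145 123  82  84  85
 106 143 143 146 141  99 101 103 102 101 102 101 103 103 104 104  89  50
  54  69  86  96  92 106 171]
[ 93  94  92  93  94  94  95  94  95  94  95  94  96  95  94  96  95  94
  94  95  92  93  92  93  94  90  91  93  94  98 101 107 115 127 135 136
 136 137 137 139 139 138 135 131 129 127 119 110 104  95  94  94  94  94
  93  96 105 104 113 114 122 122 133 135 131 133 139 139 137 136 135 136
 147 167 183 190 191 190 192 194 195 192 184 178 171 165 160 147 116  93
 100  99 101 100 100 101 100 102 100 101 102 100 103  98  58  50  57  82
  92  91  90 122 166 163 164]
```

```bash
python3 - <<'E'
from meas import *
im,m=load('o_bottle'); g=cv2.cvtColor(im,cv2.COLOR_BGR2GRAY); b=im.astype(int)
print(b[72,285],b[112,320],b[75,342])
for lo in (110,120,130):
  for R in (54,57):
    M=((g>lo)&(b[:,:,2]-b[:,:,0]>2)&(b[:,:,2]-b[:,:,0]<40)).astype(np.uint8)*255
    d=np.zeros_like(M); cv2.circle(d,(318,112),R,255,-1); M&=d
    M=cv2.morphologyEx(M,cv2.MORPH_OPEN,np.ones((3,3),np.uint8))
    n,l,s,c=cv2.connectedComponentsWithStats(M); pts=np.argwhere(np.isin(l,[i for i in range(1,n) if s[i,4]>40]))[:,::-1].astype(np.float32)
    w=ray(m,pts,.096).astype(np.float32)*1000; print(lo,R,[(s[i].tolist()) for i in range(1,n) if s[i,4]>40],cv2.minAreaRect(w))
M=((g>122)&(b[:,:,0]>b[:,:,2])).astype(np.uint8)*255; d=np.zeros_like(M); cv2.circle(d,(318,112),46,255,-1); M&=d
c=max(cv2.findContours(M,0,1)[0],key=cv2.contourArea); w=ray(m,cv2.convexHull(c)[:,0],.122).astype(np.float32)*1000; print('dish',cv2.fitEllipse(w))
E
```

```text
[95 95 96] [148 139 137] [179 191 191]
110 54 [[333, 68, 22, 20, 222], [275, 76, 19, 23, 205], [343, 127, 18, 24, 201], [284, 140, 22, 18, 186]] ((644.3082885742188, -90.90444946289062), (50.44144821166992, 50.5943489074707), 8.302078247070312)
110 57 [[333, 68, 22, 20, 222], [275, 76, 19, 23, 205], [343, 127, 18, 24, 201], [284, 140, 22, 18, 186]] ((644.3082885742188, -90.90444946289062), (50.44144821166992, 50.5943489074707), 8.302078247070312)
120 54 [[333, 68, 21, 19, 208], [276, 77, 17, 22, 188], [344, 127, 17, 23, 187], [284, 140, 21, 18, 177]] ((644.2000732421875, -90.9199447631836), (50.148704528808594, 50.15620422363281), 8.522527694702148)
120 57 [[333, 68, 21, 19, 208], [276, 77, 17, 22, 188], [344, 127, 17, 23, 187], [284, 140, 21, 18, 177]] ((644.2000732421875, -90.9199447631836), (50.148704528808594, 50.15620422363281), 8.522527694702148)
130 54 [[333, 69, 21, 18, 195], [276, 77, 17, 21, 178], [344, 129, 17, 21, 177], [285, 142, 18, 16, 154]] ((644.2615356445312, -90.9147720336914), (49.81857681274414, 49.75969314575195), 8.511014938354492)
130 57 [[333, 69, 21, 18, 195], [276, 77, 17, 21, 178], [344, 129, 17, 21, 177], [285, 142, 18, 16, 154]] ((644.2615356445312, -90.9147720336914), (49.81857681274414, 49.75969314575195), 8.511014938354492)
dish ((644.1135864257812, -90.87583923339844), (48.25929260253906, 48.60689163208008), 27.293235778808594)
```

```bash
cat > act.py <<'E'
from h import *
import json,os
P=np.pi; YT=.12; YM=.06; UP=.16
MAT=np.array([.524,.286]); ux=np.array([np.cos(YM),np.sin(YM)])
# start xy, closing angle in the tray, TCP height over the underside, closing angle on mat, mat xy
O={'can':((.629,.029),P/2+YT,.176,P/2+YM,MAT+.08*ux),
   'bottle':((.644,-.0916),P/2+.147,.131,P/2+YM,MAT-.08*ux),
   'tub':((.5776,-.036),YT,.148,P/2+YM,MAT)}
def pick(xy,z,a,F=40):
    q=quat(a); arm.move_ptp([*xy,z+UP],q); arm.move_l([*xy,z],max_speed=.25); arm.close(F)
    s=arm.get_state(); print('grip',s['gripper_width'].round(3),s['grasp_force'].round(1),'z',s['ee_pos'].round(4),'t',round(s['time'],1))
    arm.move_l([*xy,z+UP],max_speed=.25)
def place(xy,z,a,over=.002,up=UP):
    q=quat(a); arm.move_ptp([*xy,z+UP],q); arm.move_l([*xy,z+.012],max_speed=.22)
    hit=arm.move_l([*xy,z-over],max_speed=.03,guard=6); s=arm.get_state(); arm.release()
    print('placed',hit,(s['ee_pos']-[*xy,z]).round(4),'grip',s['gripper_width'].round(3)); arm.move_l([*xy,z+up],max_speed=.25)
    print('t',round(arm.get_state()['time'],1))
def aside(n):
    xy,a,h,am,mxy=O[n]; pick(xy,.004+h,a); place(mxy,.003+h,am)
def back(n):
    xy,a,h,am,mxy=O[n]; pick(mxy,.003+h,am); place(xy,.004+h,a)
E
python3 - <<'E'
from act import *
q=arm.get_state()['joints']
for n,(xy,a,h,am,mxy) in O.items():
    for p,z,b in ((xy,.004+h,a),(mxy,.003+h,am)):
        print(n,[None if s is None else s.round(2).tolist() for s in (arm.solve_ik([*p,z],quat(b)),arm.solve_ik([*p,z+UP],quat(b)))])
aside('can')
E
```

```text
can [[0.05, 0.53, 0.1, 1.15, 0.0, -0.07], [0.05, 0.5, 0.47, 1.54, 0.0, -0.07]]
can [[0.45, 0.61, 0.25, 1.2, 0.0, 0.39], [0.45, 0.61, 0.65, 1.61, 0.0, 0.39]]
bottle [[-0.14, 0.6, 0.1, 1.08, 0.0, -0.29], [-0.14, 0.55, 0.43, 1.45, 0.0, -0.29]]
bottle [[0.56, 0.36, -0.28, 0.93, 0.0, 0.5], [0.56, 0.27, 0.01, 1.31, 0.0, 0.5]]
tub [[-0.06, 0.44, -0.1, 1.02, 0.0, 1.39], [-0.06, 0.38, 0.21, 1.4, 0.0, 1.39]]
tub [[0.5, 0.48, -0.05, 1.04, 0.0, 0.44], [0.5, 0.42, 0.27, 1.42, 0.0, 0.44]]Traceback (most recent call last):
  File "<stdin>", line 6, in <module>
  File "act.py", line 19, in aside
    xy,a,h,am,mxy=O[n]; pick(xy,.004+h,a); place(mxy,.003+h,am)
                        ~~~~^^^^^^^^^^^^^
  File "act.py", line 11, in pick
    s=arm.get_state(); print('grip',s['gripper_width'].round(3),s['grasp_force'].round(1),'z',s['ee_pos'].round(4),'t',round(s['time'],1))
                                    ^^^^^^^^^^^^^^^^^^^^^^^^
AttributeError: 'float' object has no attribute 'round'
```

```bash
sed -i "s/s\['gripper_width'\].round(3)/round(float(s['gripper_width']),3)/g; s/s\['grasp_force'\].round(1)/round(float(s['grasp_force']),1)/" act.py; python3 - <<'E'
from act import *
s=arm.get_state(); print(s['gripper_width'],s['grasp_force'],s['ee_pos'],s['ft_force'],s['time'])
xy,a,h,am,mxy=O['can']; arm.move_l([*xy,.18+UP],max_speed=.25); print(arm.get_state()['ft_force'],arm.get_state()['ee_pos'])
place(mxy,.003+h,am)
snap('scene','s1')
E
```

```text
0.5737262565429634 40.68423807621002 [0.62962098 0.0290949  0.1813183 ] [-0.04886727  0.72705419  7.57475837] 14.8167
[-0.39109617  1.17717737 -3.41033523] [0.62882574 0.02902748 0.33871042]
placed True [0.0004 0.0001 0.0009] grip 0.574
t 19.1
```

View pics/s1.png

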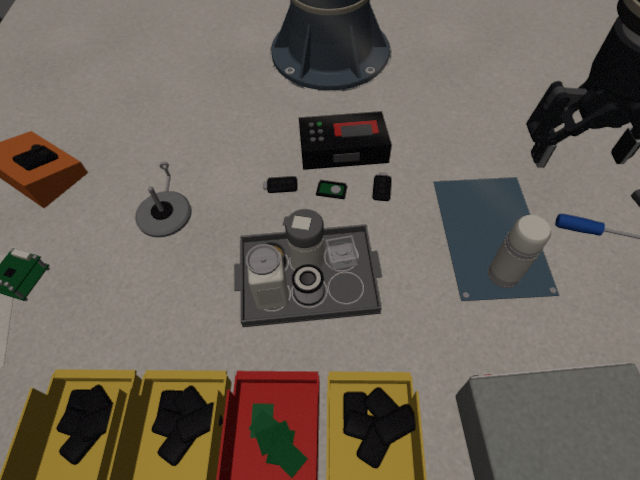

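```bash
python3 - <<'E'
from act import *
aside('bottle'); aside('tub')
arm.move_ptp([.6367,-.031-.074,.30],quat(0)); arm.wait(.15); snap('wrist','o_reel')
snap('scene','s2')
E
python3 - <<'E'
from meas import *
im,m=load('o_reel'); p=proj(m,[[.6367,-.031,.05]])[0]; print(p,circ(im,m,p,.05,.025,20),circ(im,m,p,.05,.011,20))
cv2.imwrite('pics/s2b.png',np.hstack([im[0:260,160:560],cv2.imread('pics/s2.png')[160:420,190:590]]))
E
```

```text
grip 0.607 40.7 z [ 0.6447 -0.0916  0.1364] t 21.8
placed True [0.0005 0.0008 0.001 ] grip 0.601
t 26.6
grip 0.677 41.4 z [ 0.5784 -0.036   0.1536] t 29.1
placed True [0.0003 0.0003 0.0011] grip 0.682
t 33.5
[319.24701902 114.44924051] (array([ 0.63688964, -0.03055461]), (np.float32(319.5), np.float32(113.83333)), np.float64(1.0137528551318873)) None
```

View pics/s2b.png

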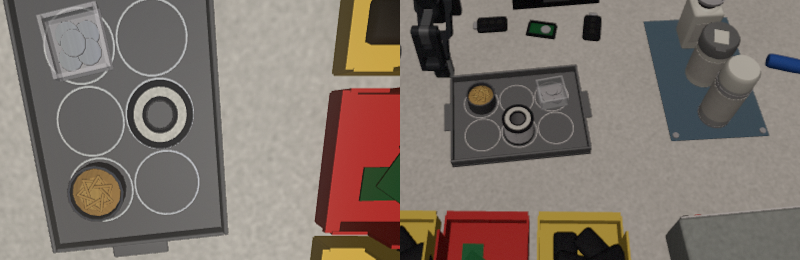

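```bash
python3 - <<'E'
from meas import *
arm.move_ptp([.478,-.302-.074,.30],quat(0)); arm.wait(.15); im,m=snap('wrist','o_st'); p=proj(m,[[.478,-.302,.011]])[0]
print(p,circ(im,m,p,.011,.05,20),circ(im,m,p,.016,.02,15))
x,y=p.astype(int); cv2.imwrite('pics/st.png',cv2.resize(im[max(y-100,0):y+100,x-100:x+100],(500,500)))
E
```

```text
[318.23379062 114.11560351] (array([ 0.47990615, -0.29853704]), (np.float32(320.5), np.float32(109.833336)), np.float64(0.9621466377947079)) (array([ 0.47989338, -0.30228565]), (np.float32(320.5), np.float32(114.5)), np.float64(0.9848340193505393))
```

View pics/st.png

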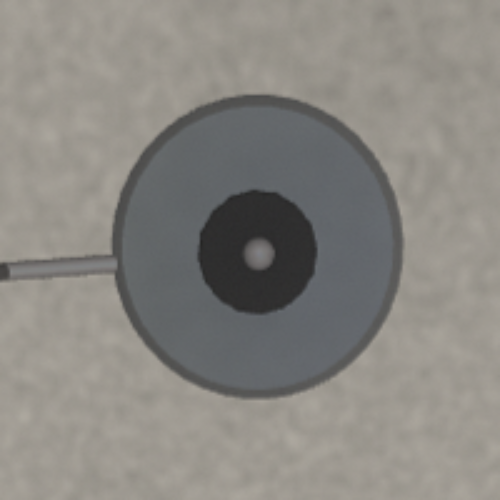

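```bash
python3 - <<'E'
from act import *
pick((.6368,-.0312),.085,P/2+YT,40)
S=(.480,-.303); z=.016+.081
arm.move_ptp([*S,z+UP],quat(P/2)); arm.move_l([*S,z+.072],max_speed=.2)
print(arm.move_l([*S,z+.010],max_speed=.08,guard=10),arm.get_state()['ee_pos'],arm.get_state()['ft_force'])
print(arm.move_l([*S,z-.002],max_speed=.03,guard=6)); s=arm.get_state(); print(s['ee_pos']-[*S,z],s['ft_force'],s['gripper_width'],s['time'])
E
```

```text
grip 0.57 40.7 z [ 0.6374 -0.0312  0.0863] t 39.4
False [ 0.48028106 -0.30319713  0.1075053 ] [-0.31579856  0.21161582 -2.07284842]
True
[ 0.00031395 -0.00022557  0.00092879] [ 1.2868665  -0.1736086   3.66796547] 0.5679701478251873 43.2167
```

```bash
python3 - <<'E'
from act import *
arm.release(); arm.move_l([.480,-.303,.25],max_speed=.2); arm.move_ptp([.478,-.302-.074,.30],quat(0)); arm.wait(.2)
im,m=snap('wrist','o_st2'); im2,_=snap('scene','s3')
cv2.imwrite('pics/st2.png',np.hstack([im[0:240,200:440],cv2.resize(im2[140:260,100:220],(240,240)),]))
print(arm.get_state()['time'])
E
```

```text
46.2
```

View pics/st2.png

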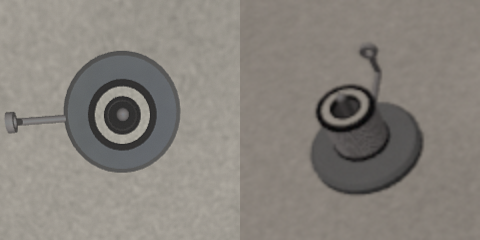

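```bash
python3 - <<'E'
from act import *
back('tub'); back('bottle'); back('can')
arm.move_ptp([.618,-.034-.02,.36],quat(0)); arm.wait(.2); snap('wrist','w9')
for n,x,y,z in [('bottle',.645,-.09,.122),('tub',.578,-.036,.114),('can',.632,.028,.142)]:
    arm.move_ptp([x,y-.074,.30],quat(0)); arm.wait(.15); snap('wrist','p_'+n)
snap('scene','s4')
a=[]
for n in ('bottle','tub','can'):
    a.append(np.vstack([cv2.imread(f'pics/{k}_{n}.png')[0:220,210:430] for k in 'op']))
cv2.imwrite('pics/cmp.png',np.hstack(a)); print(arm.get_state()['time'])
E
```

```text
grip 0.682 41.4 z [0.5248 0.2863 0.1526] t 49.7
placed True [ 0.0005 -0.      0.0012] grip 0.677
t 54.2
grip 0.607 40.5 z [0.4447 0.2816 0.1352] t 56.7
placed True [0.0004 0.0002 0.0008] grip 0.602
t 61.5
grip 0.572 40.7 z [0.6044 0.2911 0.1803] t 64.2
placed True [ 0.0004 -0.      0.0009] grip 0.575
t 68.5
72.2083
```

View pics/cmp.png

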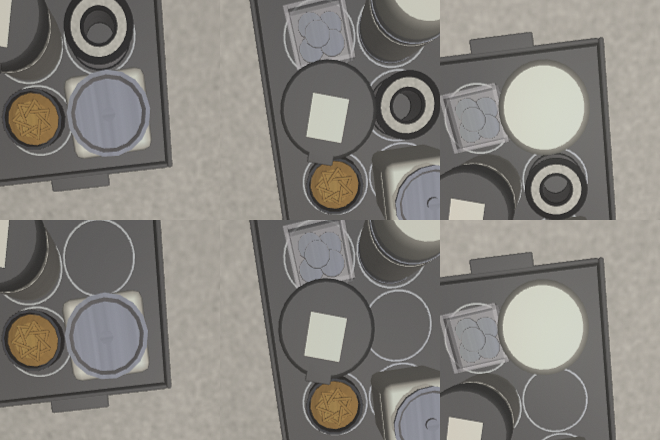

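View pics/s4.png

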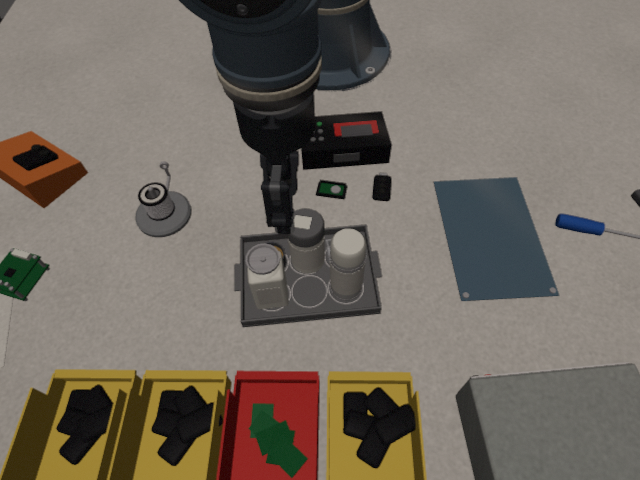

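```bash
python3 - <<'E'
from meas import *
im,m=load('s4'); print(proj(m,[[.48,-.303,.062],[.48,-.303,.08],[.48,-.303,.016]]))
im,m=load('o_st2'); p=proj(m,[[.48,-.303,.062]])[0]; print(p,circ(im,m,p,.062,.025,20))
from act import *
arm.move_ptp([.5,-.1,.40],quat(P/2)); arm.wait(.5); arm.job_done()
E
```

```text
[[152.0633885  194.26952238]
 [148.54332161 187.62443345]
 [160.47540682 210.1495075 ]]
[322.12461687 114.74899127] (array([ 0.47978484, -0.30190078]), (np.float32(321.83334), np.float32(113.16667)), np.float64(0.9820108237398246))
the job is handed in; nothing more can be done
```

The reel is seated all the way down on the stand's spindle. The can, bottle and tub are back in the tray within about 1 mm of where they started, judged from before-and-after pictures. Everything stayed upright, the tin and coin-cell box look undisturbed, and I handed the job in at about 75 s of the 144 s allowed.

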